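Lay out a water meter set between two pipes

ROBOT

A 6-joint arm with a two-finger parallel gripper is mounted at the origin on the work surface. World frame = base frame: x ahead of the robot, y to its left, z up, the work surface at z = 0. Lengths are in m, angles in rad, forces in N, time in s.
With the tool pointing down it reaches from about 0.35 to 0.975 m from the base axis. Payload 4.9 kg.
Tool frame: the origin (TCP) lies on the front face of the gripper's body, between the roots of the fingers; the fingertips stand ctrl.tip_extent ahead of it and the grasp point (between the pads) lies 54 mm ahead of it (ctrl.tip_extent is the distance from the TCP to the fingertips, in m); z points along the fingers, y is the line along which they close (so a half turn about z gives the same grasp; the last joint's range is limited). The gripper opens to 85 mm and grips with 20 to 120 N. Pads are 22 mm wide; open, the fingers measure 114 mm over their backs; the gripper's body (76 mm by 85 mm) begins 54 mm behind the grasp point. The pads swing forward as they close: fully open they stand 13 mm farther back than shut.
Start: joints at [1.193, 0.053, 1.613, -0, 1.476, -0.119], TCP at [0.16, 0.604, 0.304] pointing down, gripper open.
Joint ranges: [-3.01, 3.01], [-1.01, 2.22], [0.06, 2.58], [-1.02, 4.17], [0.09, 2.62], [-3.14, 3.14]. Speed limits (rad/s): [2.57, 2.57, 3.14, 3.14, 3.14, 3.14].

INTERFACE

Orientations are given as a rotation vector (axis times angle).
In Python, from station import ctrl gives the robot as it stands.
- The arm moves only by the tool apply_moves, never from a script. Its argument "rows" is one flat list of numbers, 6 for each row, row after row: the shift along the tool's x, y, z normalised to -1 to 1, where 1 is 0.6 m, then the turn, a rotation vector about the tool's x, y, z normalised to -1 to 1, where 1 is 90 degrees. A call has 1 to 20 rows; each row is the pose to reach, as a shift and turn from the pose commanded when the call began, along the tool's axes at that moment; what a row does not reach only later rows make up. A row lasts 1/10 s, in which the tool goes at most 50 mm and 8.59 degrees, less where a joint would pass 70% of its speed; a pose out of reach is approached as far as the arm can. A call with a number of a shift or a turn outside -1 to 1 is refused whole. A call with a gripper value outside its range is refused whole. "grip" is the opening, from 0 (shut) to 1 (fully open), set as the call begins (left out, the last holds). The fingers move at their own pace and stop on an object; "grip_force" is the grip in N (left out, the last holds). Time passes only in rows, so rows that repeat a pose let the fingers close. It gives the time, the measured TCP pose, the force, the opening and the grip force at its end, in the units of the state.
- ctrl.get_obs(): the state, without advancing time (a new reading comes with each control period).
- ctrl.get_image(name): name is "side" or "top" or "wrist"; returns (picture, depth): 480x640x3 uint8, blue, green, red; 480x640 float32, m along the optical axis (not along the pixel's ray), 0 where there is no reading.
- ctrl.camera_model(name): a dict with "mtx" (3x3 intrinsics, pixels), "k1" (the pictures are not rectified: a ray, as slopes to the right and down, at radius r is drawn at 1 + k1 r^2 times it, then the intrinsics apply), "R" (3x3) and "t" (3): a world point X has camera coordinates R X + t; the wrist camera has in their place "tool_from_camera" (4x4, takes a point from camera to tool coordinates, whose origin is the TCP and whose axes are the flange's). Camera axes: x right, y down, z forward; pixel columns grow to the right and rows downward; lengths in m; the calibration is good to about 2 mm. A picture is of the moment at which its call begins: read the wrist's pose just before it. camera_model takes no time and is no camera call.
- ctrl.finish_job(): hands the job in; it is judged then, once.
The state is a dict: "t": time; "q": joint angles; "dq": joint speeds; "effort": joint torques, N m; "tool_pos": TCP position; "tool_rot": TCP orientation; "contact_force": force on the tool from outside, world axes, zero at the start; "wrist_torque": the same for the moment, N m; "opening": finger opening in m; "grip_force": force on a finger pad.
Only numpy, scipy, OpenCV 4.12 (cv2) and the standard library are available. Lean on these libraries where they do the work, as an engineer would, in place of code of your own. Each camera call takes 0.05 s, during which the arm holds its last target. There are 200 camera calls.

TASK

Lay out the water meter set on the plywood board, in one straight run in flow order between the blue supply pipe and the copper house pipe: the red-winged valve next to the supply pipe, the strainer between that valve and the water meter, and the blue-winged valve between the meter and the house pipe. Everything sits flat and in line with the pipes, with a gap of about 10 mm at each of the five joints; the strainer's slanted leg and the arrow on the meter's dial point with the flow, away from the supply. Do not drop the meter, and leave the yellow-winged gas valve and the pressure gauge where they lie.

Things in the scene. Friction and masses are not known exactly. Their poses are not given: they have to be found in the camera images.
- board: Fixed plywood board on the bench, 140 (x) x 470 (y) x 15 thick. Origin: centre of its underside, z up. Its y axis is the line of the pipe run (through the origin, seen from above), x is across it. Its top is 15 mm above the bench.
- supply_pipe: Fixed blue plastic pipe end with two black collars in a steel clamp on the board, at its left or its right. 70 long along the board's y, alike at both ends, 31 over the collars. Origin: on the board's top, under the pipe's middle, on the run's line; cut ends 35 mm either side. The two pipe origins are 382 mm apart: 312 mm free between the facing ends.
- house_pipe: Fixed copper pipe end with two brass collars, with the same clamp, size and origin as the supply pipe, at the opposite end of the board.
- red_valve: Loose brass ball valve with a red wing handle, both ends alike. 58 long (x, along the bore), 31 wide and 31 high over the eight-sided ends; the wing is a bar along x above the middle, 46 long, 12 wide, 38 to 52 mm above the underside, and can be gripped across. Origin: centre of the underside. Starts with x roughly away from the robot. 0.26 kg.
- blue_valve: Loose brass ball valve with a blue wing handle, both ends alike. 58 long (x, along the bore), 31 wide and 31 high over the eight-sided ends; the wing is a bar along x above the middle, 46 long, 12 wide, 38 to 52 mm above the underside, and can be gripped across. Origin: centre of the underside. Starts with x roughly away from the robot. 0.26 kg.
- gas_valve: Loose, not to be moved: the same valve with a yellow wing, lying among the parts.
- strainer: Loose brass Y-strainer on its side. Straight body 66 long (x), 31 wide, 31 high; from its middle a leg with a cap slants off level, halfway between +x and -y, 38 long. +x is the way of the flow (the leg leans that way). Origin: centre of the straight body's underside. Grip it across y (31) at x = -17 mm, low, clear of the leg. Starts with +x roughly away from the robot. 0.28 kg.
- water_meter: Loose water meter: brass body, threaded stubs, 80 long over the stubs (x); blue round register on top, 60 in diameter, 36 to 64 mm above the underside, where it can be gripped. White dial with a black arrow along +x, the way of the flow; counter window on the inlet side. Origin: centre of the underside. Starts with +x roughly away from the robot. 0.5 kg.
- gauge: Loose, not to be moved: black pressure gauge lying face up beyond the parts, 63 across, 27 high, brass stem reaching 60 mm from its middle. Origin: centre of the underside of its case.
Things that resemble listed ones, but are neither listed nor needed, are in the scene too. What is shaped like the red_valve but pink is not meant.

How it is judged:
By the outcome, as a careful person would: the job done as asked, in the order asked, and still so for the second after the job is handed in, with the robot touching nothing.
It also fails if it takes over 125 s, if anything falls off the work surface, if the arm or the gripper's body presses on something with over 40 N, if the wrist force passes 120 N, or if a joint passes its speed limit or range.

## Working session

There is one attempt and no reset: what is moved stays moved. The work goes in short steps, Python scripts to look and compute and a tool call to move; the robot and the scene stay as the last step left them, time stands still between calls to the robot, and variables do not carry over. Pictures are saved under pics/ and viewed, at most 14 in all, crops included, and the job is handed in when it is done.

Besides the shell and the picture viewer there is one more tool, called in YAML: its name, and indented under it one key for each argument. apply_moves: Moves the arm, as the interface text tells. Its arguments: {"type":"object","properties":{"rows":{"type":"array","items":{"type":"number"}},"grip":{"type":"number"},"grip_force":{"type":"number"}},"required":["rows"]}

```bash
ls; mkdir -p pics
python3 - <<'E'
from station import ctrl
import cv2,numpy as np
np.set_printoptions(precision=4,suppress=True)
for n in("top","side"):
    im,d=ctrl.get_image(n); cv2.imwrite(f"pics/{n}0.png",im); np.save(f"{n}0.npy",d)
    print(ctrl.camera_model(n))
print(ctrl.camera_model("wrist"),ctrl.tip_extent,ctrl.get_obs())
E
```

```text
pics
{'mtx': array([[470.5115,   0.    , 314.6538],
       [  0.    , 470.5115, 244.3928],
       [  0.    ,   0.    ,   1.    ]]), 'k1': -0.09885479988282189, 'R': array([[-0.0285, -0.9996, -0.008 ],
       [-0.9932,  0.0292, -0.113 ],
       [ 0.1132,  0.0048, -0.9936]]), 't': array([0.0659, 0.634 , 0.8186])}
{'mtx': array([[518.8196,   0.    , 325.1522],
       [  0.    , 518.8196, 227.7622],
       [  0.    ,   0.    ,   1.    ]]), 'k1': -0.1459721499848527, 'R': array([[-0.9175, -0.3976, -0.0063],
       [-0.2765,  0.6494, -0.7084],
       [ 0.2857, -0.6482, -0.7058]]), 't': array([0.589 , 0.1908, 0.921 ])}
{'mtx': array([[346.24  ,   0.    , 323.5488],
       [  0.    , 346.24  , 242.3816],
       [  0.    ,   0.    ,   1.    ]]), 'k1': -0.05544658520455288, 'tool_from_camera': array([[-0.0003, -0.9485, -0.3168,  0.0804],
       [ 1.    ,  0.0001, -0.0014, -0.0002],
       [ 0.0013, -0.3168,  0.9485, -0.0704],
       [ 0.    ,  0.    ,  0.    ,  1.    ]])} 0.0726 {'t': 0.1, 'q': array([ 1.193 ,  0.0533,  1.6142,  0.    ,  1.476 , -0.119 ]), 'dq': array([-0.0005, -0.0015, -0.0016,  0.0004, -0.0004, -0.0001]), 'effort': array([  0.0011, -39.4906, -37.1364,  -0.0001,   0.0039,  -0.    ]), 'tool_pos': array([0.1598, 0.6038, 0.3028]), 'tool_rot': array([-0.4054, -3.1148,  0.0028]), 'contact_force': array([ 0.1745, -0.3973, -0.4437]), 'wrist_torque': array([-0.0378, -0.0465, -0.0351]), 'grip_force': 0.0, 'opening': 0.08544796472503445}
```

View pics/top0.png

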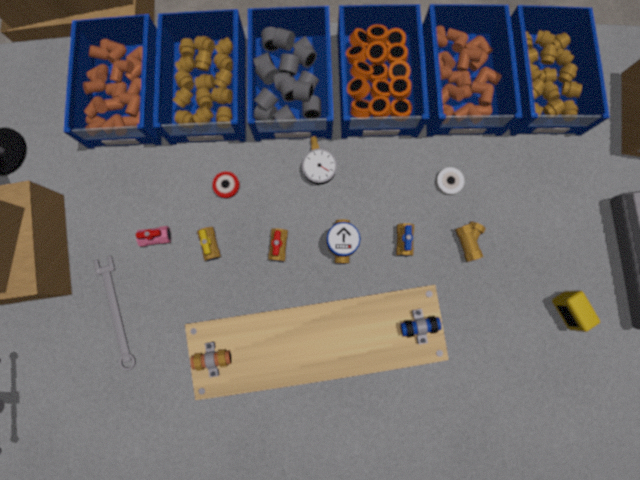

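View pics/side0.png

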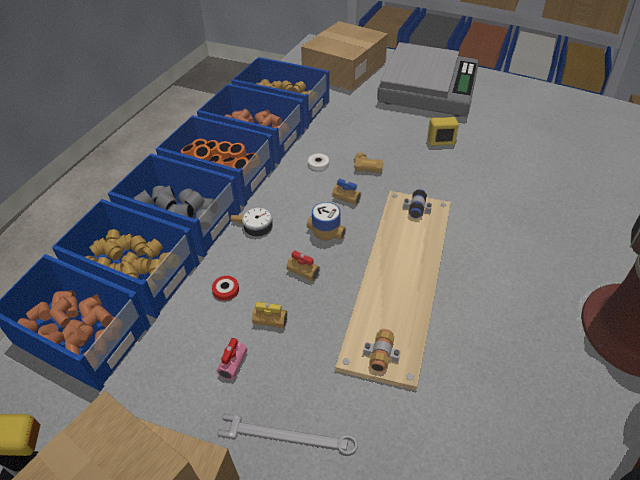

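The top view shows the supply pipe at (420,326) and the house pipe at (211,359), so the flow runs toward the left (+y). Three parts could be the red valve:
- (278,245) has a brass body and a red wing, so it fits the description.
- (153,236) has a pink body with a red wing, so it is the decoy.
- (208,243) has a yellow wing, so it is the gas valve.

The meter is at (343,240), the blue valve at (405,240) and the strainer at (470,242). I'll confirm these in a crop.

```bash
cat > h.py <<'E'
from station import ctrl
import cv2,numpy as np
from scipy.spatial.transform import Rotation as Ro
np.set_printoptions(precision=4,suppress=True)
def ray(m,px):
    d=np.array([m["k1"],0,0,0,0.]); 
    p=cv2.undistortPoints(np.array(px,float).reshape(-1,1,2),m["mtx"],d)[:,0]
    return np.c_[p,np.ones(len(p))]
def cam(name,o=None):
    m=ctrl.camera_model(name)
    if name=="wrist":
        o=o or ctrl.get_obs(); T=np.eye(4); T[:3,:3]=Ro.from_rotvec(o["tool_rot"]).as_matrix(); T[:3,3]=o["tool_pos"]
        C=np.linalg.inv(T@m["tool_from_camera"]); m["R"],m["t"]=C[:3,:3],C[:3,3]
    return m
def world(m,px,z):
    r=ray(m,px)@m["R"]; c=-m["R"].T@m["t"]
    return c+r*((np.broadcast_to(z,len(r))-c[2])/r[:,2])[:,None]
def proj(m,X):
    return cv2.projectPoints(np.array(X,float).reshape(-1,1,3),cv2.Rodrigues(m["R"])[0],m["t"],m["mtx"],np.array([m["k1"],0,0,0,0.]))[0][:,0]
def shot(fn):
    o=ctrl.get_obs(); im,d=ctrl.get_image("wrist"); cv2.imwrite(f"pics/{fn}.png",im)
    import pickle; pickle.dump((cam("wrist",o),d),open(fn+".pkl","wb")); return im
def rel(pos,yaw_closing):
    """TCP target (tool down) in move units; closing line at world angle yaw (rad)"""
    o=ctrl.get_obs(); R=Ro.from_rotvec(o["tool_rot"]); Rm=R.as_matrix()
    best=None
    for k in(0,np.pi):
        a=yaw_closing+k; y=np.array([np.cos(a),np.sin(a),0]); z=np.array([0,0,-1.]); T=np.c_[np.cross(y,z),y,z]
        w=(R.inv()*Ro.from_matrix(T)).as_rotvec()
        if best is None or np.linalg.norm(w)<np.linalg.norm(best): best=w
    s=Rm.T@(np.array(pos)-o["tool_pos"])
    return np.r_[s/0.6,best/(np.pi/2)]
E
python3 - <<'E'
from h import *
m=cam("top")
n="gas red meter blue strainer supply house gauge".split()
print(dict(zip(n,world(m,[(208,243),(278,245),(343,240),(405,240),(470,242),(420,326),(211,359),(319,166)],[.04,.04,.064,.04,.03,.04,.04,.02]).round(3).tolist())))
im=cv2.imread("pics/top0.png")[205:400,130:500]
cv2.imwrite("pics/c1.png",cv2.resize(im,None,fx=2.15,fy=2.15,interpolation=cv2.INTER_CUBIC))
o=ctrl.get_obs();print(Ro.from_rotvec(o["tool_rot"]).as_matrix())
print(rel([.48,.03,.38],0.0),rel([.48,.03,.38],np.pi/2))
E
```

```text
{'gas': [0.643, 0.242, 0.04], 'red': [0.636, 0.114, 0.04], 'meter': [0.639, -0.003, 0.064], 'blue': [0.638, -0.117, 0.04], 'strainer': [0.632, -0.239, 0.03], 'supply': [0.483, -0.136, 0.04], 'house': [0.435, 0.238, 0.04], 'gauge': [0.786, 0.035, 0.02]}
[[-0.9667  0.256  -0.0007]
 [ 0.256   0.9667 -0.0017]
 [ 0.0002 -0.0018 -1.    ]]
[-0.7606 -0.7881 -0.1274 -0.0011  0.0006  0.8352] [-0.7606 -0.7881 -0.1274 -0.0011 -0.0003 -0.1648]
```

View pics/c1.png

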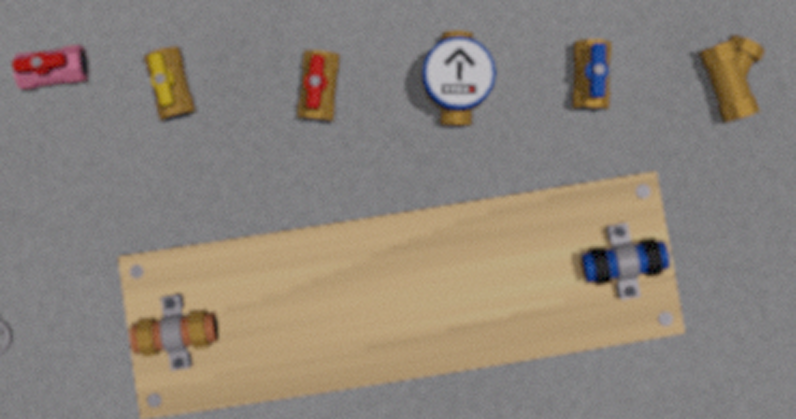

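The crop confirms it. The brass body with the red wing is at crop (318,85), and the pink one is at (50,68). Moving over for a wrist view of the parts and the board.

```bash
python3 -c "
from h import *
print(rel([.50,.01,.30],np.pi/2))"
```

```text
[-0.8014 -0.8115  0.0059 -0.0011 -0.0003 -0.1648]
```

apply_moves:
  rows: [-0.8,-0.81,0.006,0,0,-0.165,-0.8,-0.81,0.006,0,0,-0.165,-0.8,-0.81,0.006,0,0,-0.165,-0.8,-0.81,0.006,0,0,-0.165,-0.8,-0.81,0.006,0,0,-0.165,-0.8,-0.81,0.006,0,0,-0.165,-0.8,-0.81,0.006,0,0,-0.165,-0.8,-0.81,0.006,0,0,-0.165,-0.8,-0.81,0.006,0,0,-0.165,-0.8,-0.81,0.006,0,0,-0.165,-0.8,-0.81,0.006,0,0,-0.165,-0.8,-0.81,0.006,0,0,-0.165,-0.8,-0.81,0.006,0,0,-0.165,-0.8,-0.81,0.006,0,0,-0.165,-0.8,-0.81,0.006,0,0,-0.165,-0.8,-0.81,0.006,0,0,-0.165,-0.8,-0.81,0.006,0,0,-0.165,-0.8,-0.81,0.006,0,0,-0.165]

```text
t: 1.9
tool_pos: [0.4991, 0.0127, 0.3002]
tool_rot: [0.004, -3.141, -0.0]
contact_force: [-0.5, -0.7, -0.7]
opening: 0.0852
grip_force: 0.0
```

```bash
python3 -c "
from h import *
print(ctrl.get_obs()['tool_pos'],ctrl.get_obs()['tool_rot'],ctrl.get_obs()['dq'])
im=shot('w1'); cv2.imwrite('pics/w1b.png',cv2.resize(im,None,fx=1.25,fy=1.25,interpolation=cv2.INTER_CUBIC))"
```

```text
[0.4991 0.0127 0.3002] [ 0.0036 -3.1415 -0.0003] [ 0.003  -0.002  -0.0034  0.     -0.0004 -0.0019]
```

View pics/w1b.png

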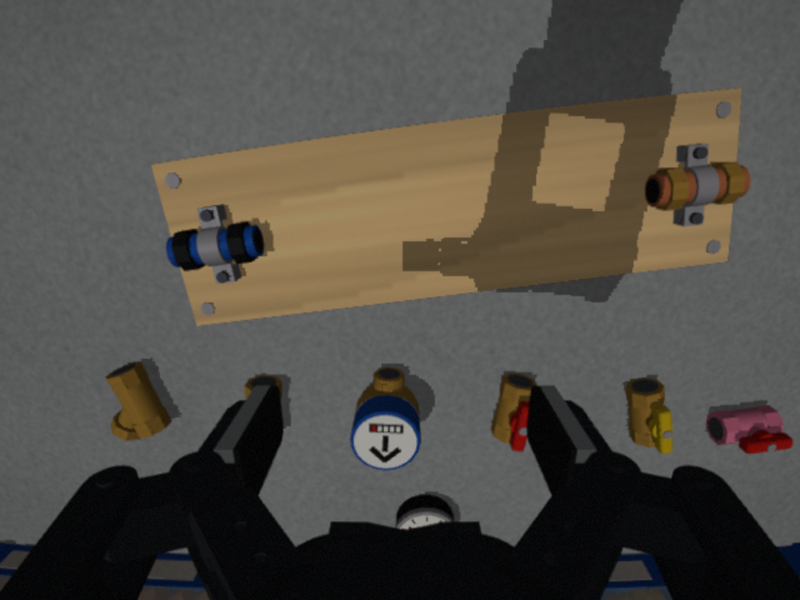

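The wrist view has the supply pipe at (213,245) and the house pipe at (700,185). Along the bottom, left to right, are the strainer (140,400), blue valve, meter (385,430), red valve (515,410), gas valve and the pink decoy. Next I'll fit the board from its corners and the parts from both depth clouds.

```bash
cat > fit.py <<'E'
from h import *
def cloud(m,d,step=1):
    v,u=np.mgrid[0:480,0:640]; px=np.c_[u.ravel(),v.ravel()]; dd=d.ravel(); k=dd>0
    return (ray(m,px[k])*dd[k,None]-m["t"])@m["R"], px[k]
def rect(P,c,r,z0,z1):
    k=(np.hypot(P[:,0]-c[0],P[:,1]-c[1])<r)&(P[:,2]>z0)&(P[:,2]<z1)
    Q=P[k]
    if len(Q)<8: return None
    (a,b),(w,h),t=cv2.minAreaRect((Q[:,:2]*1000).astype(np.float32))
    if w<h: w,h,t=h,w,t+90
    return len(Q),np.round([a,b,w,h,(t+90)%180-90],1),round(np.median(Q[:,2])*1000,1)
E
python3 - <<'E'
from fit import *
import pickle
mw,dw=pickle.load(open("w1.pkl","rb")); mt=cam("top"); dt=np.load("top0.npy")
W,_=cloud(mw,dw);T,_=cloud(mt,dt)
cw=np.array([(153,164),(740,89),(727,262),(198,325)])/1.25
ct=np.array([(684,332),(141,418),(120,257),(657,173)])/2.15+[130,205]
for m,c in((mw,cw),(mt,ct[[0,1,2,3]])):
    C=world(m,c,.015)[:,:2]; print(C.round(4).tolist(),C.mean(0), cv2.minAreaRect((C*1000).astype(np.float32)))
for n,c in dict(gas=(.643,.242),red=(.636,.114),meter=(.639,-.003),blue=(.638,-.117),strainer=(.632,-.239)).items():
    for lab,P in(("T",T),("W",W)):
        print(n,lab,"body",rect(P,c,.055,.02,.034),"top",rect(P,c,.055,.044,.075))
for n,c in dict(supply=(.483,-.136),house=(.435,.238)).items():
    for lab,P in(("T",T),("W",W)): print(n,lab,rect(P,c,.05,.036,.07))
E
```

```text
[[0.4202, -0.1899], [0.3612, 0.2725], [0.4991, 0.2914], [0.5583, -0.1726]] [0.4597 0.0504] ((459.6652526855469, 50.60151672363281), (139.2029266357422, 467.7232971191406), 7.279898166656494)
[[0.4187, -0.191], [0.3591, 0.2735], [0.4959, 0.2901], [0.5548, -0.1743]] [0.4571 0.0496] ((456.9501953125, 49.579376220703125), (137.82139587402344, 468.8995056152344), 7.233755111694336)
gas T body (312, array([645. , 245.3,  59.8,  31.7,  14.8]), np.float64(27.3)) top (199, array([645.4, 245.7,  46.2,  18.7,  23.8]), np.float64(51.7))
gas W body (840, array([646.4, 243.6,  60.4,  30.5,  10.8]), np.float64(27.5)) top (482, array([646.5, 244.5,  46.1,  18.5,  22.7]), np.float64(51.1))
red T body (326, array([639.3, 116.4,  58.7,  31.1,  -6.7]), np.float64(27.6)) top (195, array([639.6, 115.9,  45.3,  16.6,   0.3]), np.float64(52.0))
red W body (702, array([640.3, 113.9,  60.2,  28.6,  -6.8]), np.float64(27.8)) top (417, array([640.2, 111.8,  47.2,  14.1,   0.4]), np.float64(51.4))
meter T body (156, array([641.7,   4.7,  81.5,  43.5,  -0.3]), np.float64(29.4)) top (920, array([641.6,  -2.9,  59.
[... 260 characters left out ...]
.float64(27.1)) top (201, array([ 641.6, -121. ,   45.5,   17.8,   -4.9]), np.float64(51.7))
blue W body (70, array([ 616.4, -121.6,   33.7,   13.7,  -71.4]), np.float64(24.4)) top None
strainer T body (687, array([ 637.3, -250.5,   71.4,   52.9,   15.7]), np.float64(29.1)) top None
strainer W body (1689, array([ 638.7, -251.6,   71.7,   53.5,   16.3]), np.float64(29.0)) top None
supply T (635, array([ 483.3, -138.3,   69.5,   52.4,  -56.2]), np.float64(43.3))
supply W (2032, array([ 483.6, -139.3,   71.5,   51.9,   70.2]), np.float64(43.0))
house T (614, array([433.6, 239.6,  70.2,  50.8, -56.5]), np.float64(43.2))
house W (2155, array([434.9, 239. ,  72. ,  52.4,  70.3]), np.float64(42.7))
```

Depth fits agree well: run midpoint (0.4588, 0.0502), run direction at 97.3°. First the red valve, gripped by its wing.

```bash
cat >> h.py <<'E'
MID=np.array([.4589,.0502]); A=np.radians(97.32); U=np.array([np.cos(A),np.sin(A)])
def go(pos,deg):
    o=ctrl.get_obs(); R=Ro.from_rotvec(o["tool_rot"]); a=np.radians(deg)
    y=np.array([np.cos(a),np.sin(a),0]); z=np.array([0,0,-1.]); T=np.c_[np.cross(y,z),y,z]
    return np.r_[R.inv().apply(np.array(pos)-o["tool_pos"])/0.6,(R.inv()*Ro.from_matrix(T)).as_rotvec()/(np.pi/2)]
E
python3 -c "
from h import *
print(go([.640,.1145,.17],83.3)); print(MID-.117*U,MID-.045*U,MID+.038*U,MID+.117*U)"
```

```text
[-0.2351  0.1692  0.2173  0.0001  0.0001  0.0759]
[ 0.4738 -0.0658] [0.4646 0.0056] [0.4541 0.0879] [0.444  0.1662]
```

apply_moves:
  rows: [-0.235,0.169,0.2,0,0,0.076,-0.235,0.169,0.217,0,0,0.076,-0.235,0.169,0.217,0,0,0.076,-0.235,0.169,0.217,0,0,0.076,-0.235,0.169,0.217,0,0,0.076,-0.235,0.169,0.217,0,0,0.076,-0.235,0.169,0.217,0,0,0.076]

```text
t: 2.65
tool_pos: [0.6402, 0.1136, 0.1703]
tool_rot: [-0.185, -3.136, 0.0]
contact_force: [-0.4, 0.0, 0.1]
opening: 0.0857
grip_force: 0.0
```

```bash
python3 -c "
from h import *
im=shot('w2'); print(go([.640,.1145,.106],83.3))
print(proj(cam('wrist'),[[.64,.1145,.052],[.64,.1145,.031]]))"
```

```text
[ 0.001   0.0021  0.1088  0.      0.0008 -0.0009]
[[326.6208 268.754 ]
 [326.3945 256.1576]]
```

View pics/w2.png

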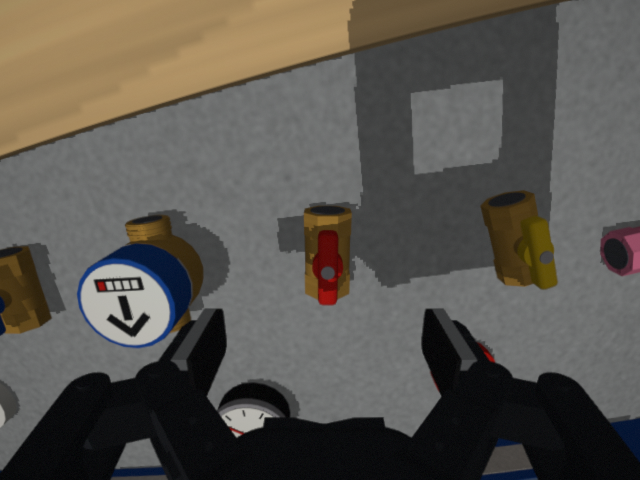

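The wing's screw is at (327,271), within about 2 px of the prediction (327,269), and the wing is in line with the tool. Descending and gripping.

apply_moves:
  rows: [0.001,0.002,0.06,0,0,0,0.001,0.002,0.107,0,0,0,0.001,0.002,0.107,0,0,0,0.001,0.002,0.107,0,0,0,0.001,0.002,0.107,0,0,0]

```text
t: 3.2
tool_pos: [0.6415, 0.114, 0.1091]
tool_rot: [0.187, 3.131, 0.001]
contact_force: [0.8, 0.4, -0.3]
opening: 0.0853
grip_force: 0.0
```

apply_moves:
  rows: [0,0,0,0,0,0,0,0,0,0,0,0,0,0,0,0,0,0,0,0,0,0,0,0,0,0,0,0,0,0,0,0,0,0,0,0,0,0,0,0,0,0,0,0,0,0,0,0,0,0,0,0,0,0,0,0,0,0,0,0]
  grip: 0
  grip_force: 50

```text
t: 4.2
tool_pos: [0.6402, 0.1143, 0.1062]
tool_rot: [0.187, 3.136, 0.0]
contact_force: [-2.0, 1.1, 4.5]
opening: 0.0159
grip_force: 48.8
```

apply_moves:
  rows: [0,0,-0.05,0,0,0,0,0,-0.1,0,0,0,0,0,-0.15,0,0,0,0,0,-0.15,0,0,0,0,0,-0.15,0,0,0]

```text
t: 4.7
tool_pos: [0.6398, 0.1141, 0.1949]
tool_rot: [-0.187, -3.136, 0.0]
contact_force: [-0.7, 0.5, -2.7]
opening: 0.016
grip_force: 49.2
```

```bash
python3 -c "
from h import *
im=shot('w3'); p=MID-.117*U; print(go([*p,.20],7.32),go([*p,.1215],7.32))"
```

```text
[ 0.2378 -0.3304 -0.01   -0.0018 -0.0015  0.8429] [ 0.2373 -0.3303  0.1208 -0.0018 -0.0015  0.8429]
```

View pics/w3.png

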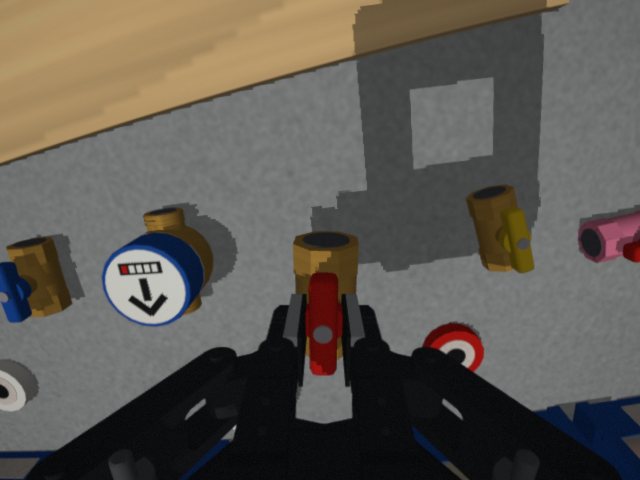

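Held straight: the red wing is between the pads at (322,325). Carrying it to its slot.

apply_moves:
  rows: [0.238,-0.33,-0.01,0,0,0.843,0.238,-0.33,-0.01,0,0,0.843,0.238,-0.33,-0.01,0,0,0.843,0.238,-0.33,-0.01,0,0,0.843,0.238,-0.33,-0.01,0,0,0.843,0.238,-0.33,-0.01,0,0,0.843,0.238,-0.33,-0.01,0,0,0.843,0.238,-0.33,-0.01,0,0,0.843,0.238,-0.33,-0.01,0,0,0.843,0.238,-0.33,-0.01,0,0,0.843,0.238,-0.33,-0.01,0,0,0.843,0.238,-0.33,-0.01,0,0,0.843,0.238,-0.33,-0.01,0,0,0.843,0.238,-0.33,-0.01,0,0,0.843]

```text
t: 6.15
tool_pos: [0.4748, -0.0654, 0.2018]
tool_rot: [-2.074, -2.359, 0.0]
contact_force: [-0.3, 0.8, -2.7]
opening: 0.0161
grip_force: 49.6
```

```bash
python3 -c "
from h import *
p=MID-.117*U; print(go([*p,.122],7.32))"
```

```text
[-0.0006 -0.0017  0.1329 -0.0001 -0.      0.0004]
```

apply_moves:
  rows: [0,-0.001,0.05,0,0,0,0,-0.001,0.1,0,0,0,0,-0.001,0.12,0,0,0,0,-0.001,0.133,0,0,0,0,-0.001,0.133,0,0,0,0,-0.001,0.133,0,0,0,0,-0.001,0.133,0,0,0]

```text
t: 6.85
tool_pos: [0.475, -0.0657, 0.1233]
tool_rot: [2.074, 2.357, 0.001]
contact_force: [0.4, -0.5, -1.4]
opening: 0.0159
grip_force: 49.6
```

```bash
python3 -c "
from h import *
p=MID-.117*U; print(go([*p,.1215],7.32)); o=ctrl.get_obs(); print(o['tool_pos'],o['contact_force'])"
```

```text
[ 0.0001 -0.002   0.0029  0.0013  0.0006 -0.    ]
[ 0.475  -0.0657  0.1233] [ 0.4078 -0.4769 -1.3946]
```

apply_moves:
  rows: [0,-0.002,0.003,0,0,0,0,-0.002,0.003,0,0,0,0,-0.002,0.003,0,0,0]

```text
t: 7.15
tool_pos: [0.4737, -0.0659, 0.1212]
tool_rot: [2.074, 2.357, 0.001]
contact_force: [0.5, -0.2, 1.4]
opening: 0.0162
grip_force: 49.9
```

apply_moves:
  rows: [0,0,0,0,0,0,0,0,0,0,0,0,0,0,0,0,0,0,0,0,0,0,0,0,0,0,0,0,0,0,0,0,0,0,0,0]
  grip: 0.5

```text
t: 7.75
tool_pos: [0.473, -0.0656, 0.1203]
tool_rot: [-2.075, -2.359, 0.0]
contact_force: [0.2, -0.3, 0.1]
opening: 0.043
grip_force: 0.0
```

apply_moves:
  rows: [0,0,-0.06,0,0,0,0,0,-0.12,0,0,0,0,0,-0.18,0,0,0,0,0,-0.18,0,0,0,0,0,-0.18,0,0,0]
  grip: 1

```text
t: 8.25
tool_pos: [0.4735, -0.0658, 0.2294]
tool_rot: [2.074, 2.357, 0.002]
contact_force: [-0.2, -0.3, 0.2]
opening: 0.0855
grip_force: 0.0
```

Run:
```python
from fit import *
im=shot('w4'); import pickle
P,_=cloud(*pickle.load(open('w4.pkl','rb')))
print("red",rect(P,MID-.117*U,.042,.034,.049),"wing",rect(P,MID-.117*U,.04,.060,.075))
print("target",MID-.117*U)
print(go([.6417,-.1205,.18],85.2),go([.6417,-.1205,.1065],85.2))
```

```text
red (1896, array([476.7, -72. ,  70.8,  31. , -82.7]), np.float64(42.0)) wing (1104, array([476.1, -65.9,  45.3,  18.3, -83.3]), np.float64(67.0))
target [ 0.4738 -0.0658]
[-0.1267  0.2678  0.0794 -0.0002 -0.0005 -0.8654] [-0.1268  0.2679  0.2019 -0.0002 -0.0005 -0.8654]
```

View pics/w4.png

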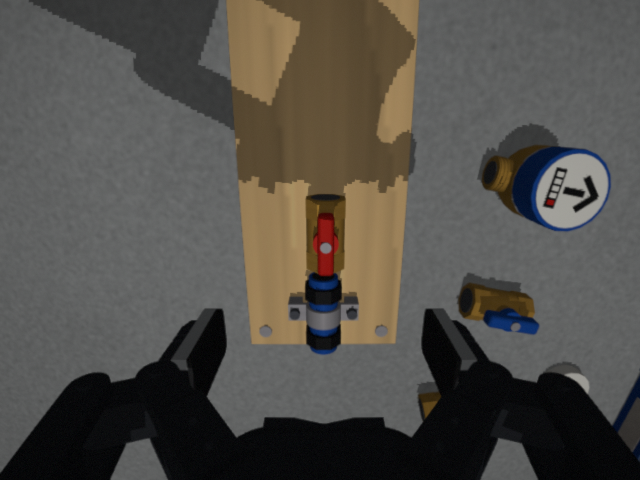

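The red valve is down, between the supply pipe and the middle and in line with the pipe (columns 325 and 323). Next the blue valve.

apply_moves:
  rows: [-0.127,0.268,0.04,0,0,-0.865,-0.127,0.268,0.079,0,0,-0.865,-0.127,0.268,0.079,0,0,-0.865,-0.127,0.268,0.079,0,0,-0.865,-0.127,0.268,0.079,0,0,-0.865,-0.127,0.268,0.079,0,0,-0.865,-0.127,0.268,0.079,0,0,-0.865,-0.127,0.268,0.079,0,0,-0.865,-0.127,0.268,0.079,0,0,-0.865,-0.127,0.268,0.079,0,0,-0.865,-0.127,0.268,0.079,0,0,-0.865,-0.127,0.268,0.079,0,0,-0.865,-0.127,0.268,0.079,0,0,-0.865]

```text
t: 9.6
tool_pos: [0.642, -0.1207, 0.1805]
tool_rot: [-0.135, -3.138, -0.0]
contact_force: [-0.7, 0.2, -0.4]
opening: 0.0855
grip_force: 0.0
```

Run:
```python
from fit import *
im=shot('w5'); import pickle
P,_=cloud(*pickle.load(open('w5.pkl','rb')))
c=(.6425,-.1215)
print("blue",rect(P,c,.042,.02,.034),"wing",rect(P,c,.04,.044,.06))
c=(.6425,-.004)
print("meter top",rect(P,c,.05,.050,.07),"body",rect(P,c,.06,.01,.034))
print(go([.6425,-.1215,.107],85.2))
```

```text
blue (2124, array([ 643.8, -121.4,   59.4,   31. ,   -4.4]), np.float64(27.0)) wing (1491, array([ 643.3, -121.4,   45.3,   18.5,   -3.1]), np.float64(51.9))
meter top (8104, array([643.4,  -4.4,  60.1,  58.8,  77.5]), np.float64(64.5)) body (2038, array([640.4, -16.2,  83.7,  35.9, -14.6]), np.float64(26.8))
[-0.0008 -0.0012  0.1228  0.     -0.0002 -0.0011]
```

apply_moves:
  rows: [-0.002,-0.001,0.06,0,0,0,-0.002,-0.001,0.11,0,0,0,-0.002,-0.001,0.123,0,0,0,-0.002,-0.001,0.123,0,0,0,-0.002,-0.001,0.123,0,0,0]

```text
t: 10.15
tool_pos: [0.6442, -0.1217, 0.1086]
tool_rot: [0.133, 3.137, -0.001]
contact_force: [-0.0, -0.7, -0.0]
opening: 0.0851
grip_force: 0.0
```

apply_moves:
  rows: [0,0,0,0,0,0,0,0,0,0,0,0,0,0,0,0,0,0,0,0,0,0,0,0,0,0,0,0,0,0,0,0,0,0,0,0,0,0,0,0,0,0,0,0,0,0,0,0,0,0,0,0,0,0]
  grip: 0
  grip_force: 50

```text
t: 11.05
tool_pos: [0.6435, -0.1215, 0.1076]
tool_rot: [0.133, 3.138, -0.0]
contact_force: [-1.2, 0.8, 5.5]
opening: 0.016
grip_force: 48.9
```

apply_moves:
  rows: [0,0,-0.05,0,0,0,0,0,-0.1,0,0,0,0,0,-0.15,0,0,0,0,0,-0.2,0,0,0,0,0,-0.2,0,0,0,0,0,-0.2,0,0,0]

```text
t: 11.65
tool_pos: [0.643, -0.1214, 0.2258]
tool_rot: [-0.133, -3.138, -0.0]
contact_force: [-0.7, 0.2, -2.6]
opening: 0.0156
grip_force: 49.1
```

Run:
```python
from fit import *
import pickle
P,_=cloud(*pickle.load(open('w4.pkl','rb')))
print("supply in w4",rect(P,(.483,-.139),.05,.036,.07),rect(P,(.483,-.139),.05,.049,.07))
# band of x-centre of pipe & valve in run coordinates
V=np.array([-U[1],U[0]])
d=P[:,:2]-MID; s=d@U*1000; v=d@V*1000
for lab,a,b in(("pipe",-224,-160),("valve",-146,-88)):
    for z0,z1 in((.040,.0475),(.05,.075)):
        k=(s>a)&(s<b)&(abs(v)<25)&(P[:,2]>z0)&(P[:,2]<z1)
        if k.sum()>5: print(lab,z0,np.percentile(v[k],[1,99]),np.percentile(s[k],[.5,99.5]))
p=MID+.117*U
print(go([*p,.22],7.32))
```

```text
supply in w4 (2583, array([ 485.2, -132.4,   86. ,   55.8,   78.4]), np.float64(43.1)) None
pipe 0.04 [-12.9289  12.1182] [-223.7035 -160.437 ]
valve 0.04 [-15.0696  10.896 ] [-145.5891  -88.3427]
valve 0.05 [-10.6379   6.1976] [-139.7063  -94.8899]
[ 0.371   0.4497  0.0101 -0.0003 -0.0005  0.8649]
```

The red valve sits about 1.8 mm too far from the base relative to the pipe, so I'll offset the next placements by that much.

apply_moves:
  rows: [0.374,0.447,0.01,0,0,0.865,0.374,0.447,0.01,0,0,0.865,0.374,0.447,0.01,0,0,0.865,0.374,0.447,0.01,0,0,0.865,0.374,0.447,0.01,0,0,0.865,0.374,0.447,0.01,0,0,0.865,0.374,0.447,0.01,0,0,0.865,0.374,0.447,0.01,0,0,0.865,0.374,0.447,0.01,0,0,0.865,0.374,0.447,0.01,0,0,0.865,0.374,0.447,0.01,0,0,0.865,0.374,0.447,0.01,0,0,0.865,0.374,0.447,0.01,0,0,0.865,0.374,0.447,0.01,0,0,0.865,0.374,0.447,0.01,0,0,0.865,0.374,0.447,0.01,0,0,0.865]

```text
t: 13.25
tool_pos: [0.4424, 0.1646, 0.2211]
tool_rot: [2.075, 2.358, 0.0]
contact_force: [-0.2, -0.3, -2.4]
opening: 0.0161
grip_force: 49.2
```

Run:
```python
from h import *
V=np.array([-U[1],U[0]])
p=MID+.117*U+.0017*V; print(p,go([*p,.1225],7.32))
```

```text
[0.4423 0.166 ] [ 0.0023  0.0001  0.1644  0.0001  0.     -0.0001]
```

apply_moves:
  rows: [0.002,0,0.07,0,0,0,0.002,0,0.13,0,0,0,0.002,0,0.15,0,0,0,0.002,0,0.16,0,0,0,0.002,0,0.164,0,0,0,0.002,0,0.164,0,0,0,0.002,0,0.164,0,0,0]

```text
t: 13.95
tool_pos: [0.4434, 0.1662, 0.1245]
tool_rot: [2.074, 2.357, 0.004]
contact_force: [0.2, -0.1, -2.4]
opening: 0.016
grip_force: 49.2
```

apply_moves:
  rows: [0,0,0,0,0,0,0,0,0,0,0,0,0,0,0,0,0,0,0,0,0,0,0,0,0,0,0,0,0,0,0,0,0,0,0,0]
  grip: 0.5

```text
t: 14.55
tool_pos: [0.4422, 0.1659, 0.1227]
tool_rot: [-2.075, -2.359, 0.0]
contact_force: [0.5, 0.1, 0.0]
opening: 0.0426
grip_force: 0.0
```

apply_moves:
  rows: [0,0,-0.06,0,0,0,0,0,-0.12,0,0,0,0,0,-0.18,0,0,0,0,0,-0.18,0,0,0,0,0,-0.18,0,0,0]
  grip: 1

```text
t: 15.05
tool_pos: [0.4427, 0.166, 0.2317]
tool_rot: [2.074, 2.358, 0.003]
contact_force: [-0.5, 0.3, -1.3]
opening: 0.0852
grip_force: 0.0
```

Run:
```python
from fit import *
im=shot('w6'); import pickle
P,_=cloud(*pickle.load(open('w6.pkl','rb')))
V=np.array([-U[1],U[0]])
d=P[:,:2]-MID; s=d@U*1000; v=d@V*1000
for lab,a,b in(("blue",85,149),("red",-149,-85)):
    for z0,z1 in((.040,.0475),(.05,.075)):
        k=(s>a)&(s<b)&(abs(v)<25)&(P[:,2]>z0)&(P[:,2]<z1)
        if k.sum()>5: print(lab,z0,np.percentile(v[k],[1,99]),np.percentile(s[k],[.5,99.5]))
print(ctrl.get_obs()['q'],go([.60,-.20,.26],7))
```

```text
blue 0.04 [-14.0669  11.8236] [ 87.9635 146.0934]
blue 0.05 [-9.6991  7.2599] [ 95.2829 139.6947]
[ 0.2011 -0.2696  2.0352  0.      1.3767  0.0735] [-0.6383  0.1838 -0.0499 -0.0005  0.      0.0034]
```

View pics/w6.png

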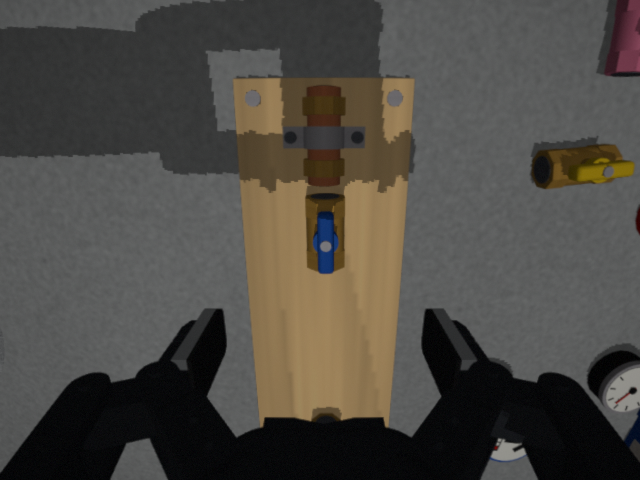

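The blue valve is down with a gap to the house pipe, in line (columns 325 and 324). Next the strainer, approached with the tool turned the other way so the place turn stays within joint range.

Run:
```python
from fit import *
import pickle
P,_=cloud(*pickle.load(open('w6.pkl','rb')))
V=np.array([-U[1],U[0]])
d=P[:,:2]-MID; s=d@U*1000; v=d@V*1000
k=(s>157)&(s<175)&(abs(v)<20)&(P[:,2]>.038)
print(np.percentile(v[k],[1,99]),np.percentile(s[k],[.5]))
print(go([.6166,-.2464,.20],-74))
```

```text
[-14.4315  14.1097] [157.0441]
[-0.7185  0.2015  0.0501 -0.0004  0.0004  0.9034]
```

apply_moves:
  rows: [-0.72,0.202,0.05,0,0,0.903,-0.72,0.202,0.05,0,0,0.903,-0.72,0.202,0.05,0,0,0.903,-0.72,0.202,0.05,0,0,0.903,-0.72,0.202,0.05,0,0,0.903,-0.72,0.202,0.05,0,0,0.903,-0.72,0.202,0.05,0,0,0.903,-0.72,0.202,0.05,0,0,0.903,-0.72,0.202,0.05,0,0,0.903,-0.72,0.202,0.05,0,0,0.903,-0.72,0.202,0.05,0,0,0.903,-0.72,0.202,0.05,0,0,0.903,-0.72,0.202,0.05,0,0,0.903,-0.72,0.202,0.05,0,0,0.903,-0.72,0.202,0.05,0,0,0.903,-0.72,0.202,0.05,0,0,0.903]

```text
t: 16.7
tool_pos: [0.6175, -0.2467, 0.2011]
tool_rot: [3.11, 0.44, 0.001]
contact_force: [-0.1, 0.6, 0.6]
opening: 0.0855
grip_force: 0.0
```

Run:
```python
from fit import *
im=shot('w7'); import pickle
P,_=cloud(*pickle.load(open('w7.pkl','rb')))
r=rect(P,(.634,-.246),.06,.015,.036); print(r)
a,b,w,h,t=r[1]; t=np.radians(t); ex=np.array([np.cos(t),np.sin(t)]); ey=np.array([-ex[1],ex[0]])
o=np.array([a,b])+(33-w/2)*ex+(h/2-15.5)*ey; print("origin",o,"grip",o-17*ex)
g=(o-17*ex)/1000
print(go([*g,.12],r[1][4]-90),go([*g,.075],r[1][4]-90),ctrl.get_obs()['tool_pos'])
```

```text
(4582, array([ 639.6, -252. ,   71. ,   53.3,   16.1]), np.float64(29.3))
origin [ 634.106  -241.9806] grip [ 617.7727 -246.6949]
[ 0.0006 -0.0001  0.135   0.0002 -0.0002 -0.0003] [ 0.0005 -0.0001  0.21    0.0002 -0.0002 -0.0003] [ 0.6174 -0.2468  0.201 ]
```

View pics/w7.png

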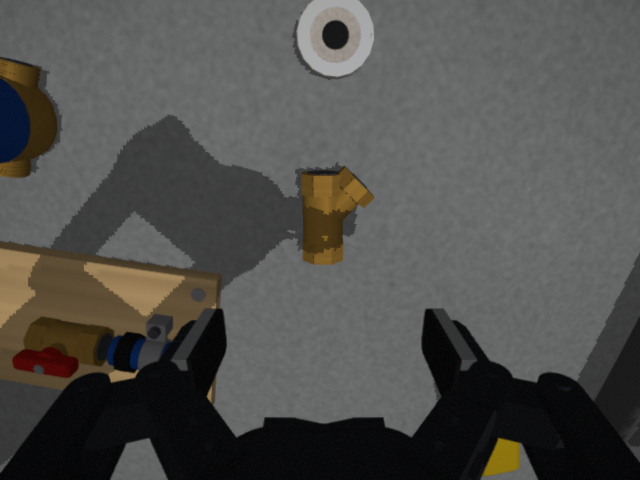

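The strainer is centred at column 322 and upright in view, with its leg on the right (−y) as expected. Descending.

apply_moves:
  rows: [0,0,0.07,0,0,0,0,0,0.13,0,0,0,0,0,0.17,0,0,0,0,0,0.2,0,0,0,0,0,0.21,0,0,0,0,0,0.21,0,0,0,0,0,0.21,0,0,0]

```text
t: 17.45
tool_pos: [0.6184, -0.2477, 0.0764]
tool_rot: [3.109, 0.438, 0.004]
contact_force: [0.8, -0.1, 0.6]
opening: 0.0855
grip_force: 0.0
```

apply_moves:
  rows: [0,0,0,0,0,0,0,0,0,0,0,0,0,0,0,0,0,0,0,0,0,0,0,0,0,0,0,0,0,0,0,0,0,0,0,0,0,0,0,0,0,0,0,0,0,0,0,0]
  grip: 0
  grip_force: 50

```text
t: 18.25
tool_pos: [0.6177, -0.2472, 0.0755]
tool_rot: [3.111, 0.439, 0.001]
contact_force: [-1.5, 1.4, 5.5]
opening: 0.0294
grip_force: 50.1
```

apply_moves:
  rows: [0,0,-0.05,0,0,0,0,0,-0.1,0,0,0,0,0,-0.15,0,0,0,0,0,-0.2,0,0,0,0,0,-0.22,0,0,0,0,0,-0.22,0,0,0]

```text
t: 18.85
tool_pos: [0.6181, -0.2476, 0.2082]
tool_rot: [3.109, 0.438, 0.004]
contact_force: [0.5, 0.7, -3.0]
opening: 0.0299
grip_force: 50.2
```

Run:
```python
from h import *
V=np.array([-U[1],U[0]])
p=MID+(-.045-.017)*U+.001*V; print(p,go([*p,.21],7.32))
```

```text
[ 0.4658 -0.0114] [-0.1351 -0.4484 -0.0043  0.0023 -0.0001 -0.9031]
```

apply_moves:
  rows: [-0.135,-0.448,-0.01,0,0,-0.903,-0.135,-0.448,-0.01,0,0,-0.903,-0.135,-0.448,-0.01,0,0,-0.903,-0.135,-0.448,-0.01,0,0,-0.903,-0.135,-0.448,-0.01,0,0,-0.903,-0.135,-0.448,-0.01,0,0,-0.903,-0.135,-0.448,-0.01,0,0,-0.903,-0.135,-0.448,-0.01,0,0,-0.903,-0.135,-0.448,-0.01,0,0,-0.903,-0.135,-0.448,-0.01,0,0,-0.903,-0.135,-0.448,-0.01,0,0,-0.903,-0.135,-0.448,-0.01,0,0,-0.903,-0.135,-0.448,-0.01,0,0,-0.903,-0.135,-0.448,-0.01,0,0,-0.903,-0.135,-0.448,-0.01,0,0,-0.903,-0.135,-0.448,-0.01,0,0,-0.903]

```text
t: 20.45
tool_pos: [0.4653, -0.0112, 0.2128]
tool_rot: [2.075, 2.358, 0.0]
contact_force: [0.3, 0.5, -3.2]
opening: 0.0294
grip_force: 50.7
```

Run:
```python
from h import *
V=np.array([-U[1],U[0]])
p=MID+(-.045-.017)*U+.001*V; print(p,go([*p,.0910],7.32))
im=shot('w8')
```

```text
[ 0.4658 -0.0114] [-0.0004  0.0007  0.203   0.0001  0.     -0.0002]
```

View pics/w8.png

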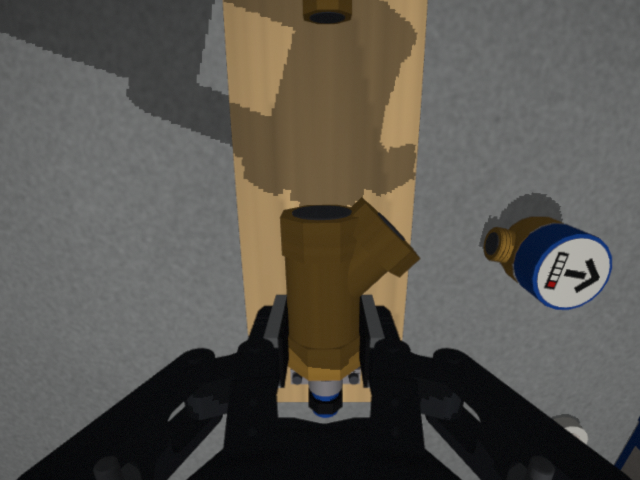

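The strainer is held straight at column 322, with its leg leaning along the flow (+y). Lowering it.

apply_moves:
  rows: [0,0.001,0.07,0,0,0,0,0.001,0.13,0,0,0,0,0.001,0.17,0,0,0,0,0.001,0.19,0,0,0,0,0.001,0.2,0,0,0,0,0.001,0.203,0,0,0,0,0.001,0.203,0,0,0,0,0.001,0.203,0,0,0]

```text
t: 21.3
tool_pos: [0.467, -0.0113, 0.0924]
tool_rot: [2.074, 2.357, 0.002]
contact_force: [-1.1, -0.2, -2.4]
opening: 0.0298
grip_force: 50.7
```

apply_moves:
  rows: [0,0,0,0,0,0,0,0,0,0,0,0,0,0,0,0,0,0,0,0,0,0,0,0,0,0,0,0,0,0,0,0,0,0,0,0]
  grip: 0.65

```text
t: 21.9
tool_pos: [0.4659, -0.0111, 0.0909]
tool_rot: [2.075, 2.359, 0.0]
contact_force: [0.1, -0.1, 0.3]
opening: 0.0556
grip_force: 0.0
```

apply_moves:
  rows: [0,0,-0.06,0,0,0,0,0,-0.12,0,0,0,0,0,-0.18,0,0,0,0,0,-0.23,0,0,0,0,0,-0.23,0,0,0,0,0,-0.23,0,0,0]
  grip: 1

```text
t: 22.5
tool_pos: [0.4661, -0.0112, 0.2295]
tool_rot: [2.074, 2.358, 0.001]
contact_force: [-1.1, -0.1, -0.0]
opening: 0.0855
grip_force: 0.0
```

Run:
```python
from fit import *
import pickle
shot('w9'); P,_=cloud(*pickle.load(open('w9.pkl','rb')))
V=np.array([-U[1],U[0]])
d=P[:,:2]-MID; s=d@U*1000; v=d@V*1000
for lab,a,b in(("strainer",-83,-5),("tail",-83,-50),("red",-149,-86),("blue",86,149)):
    k=(s>a)&(s<b)&(v<25)&(v>-50)&(P[:,2]>.036)&(P[:,2]<.0475)
    if k.sum()>5: print(lab,k.sum(),np.percentile(v[k],[1,99]),np.percentile(s[k],[.5,99.5]))
print(go([.6430,-.0045,.20],-90),ctrl.get_obs()['tool_pos'])
```

```text
strainer 4009 [-32.9345  14.3451] [-78.89   -10.9604]
tail 1332 [-15.8657  13.7565] [-79.1835 -50.1393]
red 1448 [-17.2132  13.0933] [-147.1396  -88.1359]
blue 976 [-16.1439  13.2508] [ 86.8134 100.1638]
[-0.0268  0.295   0.0464 -0.0007  0.0005  1.0813] [ 0.4654 -0.0111  0.2281]
```

The strainer is placed: gap to the red valve is about 9 mm and all three parts are within about 1 mm of each other across the run. Now the meter.

apply_moves:
  rows: [-0.026,0.295,0.03,0,0,1,-0.026,0.295,0.046,0,0,1,-0.026,0.295,0.046,0,0,1,-0.026,0.295,0.046,0,0,1,-0.026,0.295,0.046,0,0,1,-0.026,0.295,0.046,0,0,1,-0.026,0.295,0.046,0,0,1,-0.026,0.295,0.046,0,0,1,-0.026,0.295,0.046,0,0,1,-0.026,0.295,0.046,0,0,1,-0.026,0.295,0.046,0,0,1,-0.026,0.295,0.046,0,0,1,-0.026,0.295,0.046,0,0,1,-0.026,0.295,0.046,0,0,1]

```text
t: 23.95
tool_pos: [0.643, -0.004, 0.2002]
tool_rot: [-3.135, -0.202, 0.003]
contact_force: [0.1, -0.1, -0.6]
opening: 0.0855
grip_force: 0.0
```

Run:
```python
from fit import *
import pickle
im=shot('w10'); m,d=pickle.load(open('w10.pkl','rb')); P,_=cloud(m,d)
c=(.643,-.0045)
print(rect(P,c,.06,.055,.07),rect(P,c,.06,.008,.034))
q=proj(m,[[.643,-.0045,.064]])[0]; print(q)
x,y=int(q[0]),int(q[1]); x0,y0=max(0,x-80),max(0,y-75); print(x0,y0)
cv2.imwrite('pics/w10c.png',cv2.resize(im[y0:y0+150,x0:x0+160],None,fx=4,fy=4,interpolation=cv2.INTER_CUBIC))
```

```text
(6468, array([644. ,  -3.9,  59.1,  59. ,   8. ]), np.float64(64.8)) (976, array([671. ,  -1.2,  53. ,  27.6, -84. ]), np.float64(28.7))
[323.1384 261.6978]
243 186
```

View pics/w10c.png

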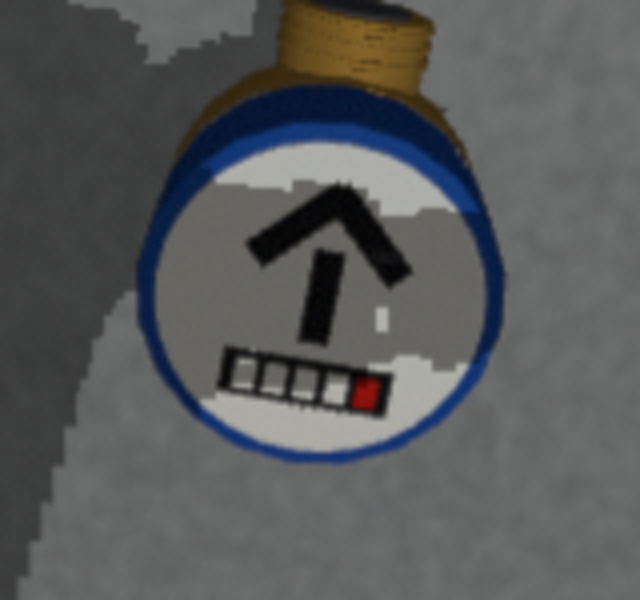

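The dial is clear: the arrow tip is at crop (342,186), the shaft foot at (313,343), and the window's corners run (229,348)–(390,376). I'll use these for the yaw.

Run:
```python
from fit import *
import pickle
m,d=pickle.load(open('w10.pkl','rb'))
px=np.array([(342,186),(313,343),(229,348),(390,376),(219,390),(385,416),(258,256),(402,277)])/4+[243,186]-.375
X=world(m,px,.0645)[:,:2]
an=lambda a,b:np.degrees(np.arctan2(*(b-a)[::-1]))
print(an(X[1],X[0]),an(X[2],X[3])+90,an(X[4],X[5])+90,an(X[6],X[7])+90)
c=[.644,-.0042]
for yaw in(-1,0,1,2): print(yaw,go([*c,.106],yaw-90))
```

```text
-2.442464173713511 -3.4218439799481786 -2.4779893660208643 -1.4956658900552782
-1 [ 0.0016  0.0005  0.1576 -0.0001  0.0008  0.0929]
0 [ 0.0016  0.0005  0.1576 -0.0001  0.0008  0.0818]
1 [ 0.0016  0.0005  0.1576 -0.0001  0.0008  0.0706]
2 [ 0.0016  0.0005  0.1576 -0.0002  0.0007  0.0595]
```

apply_moves:
  rows: [0.0015,0,0.06,0,0,0.11,0.0015,0,0.11,0,0,0.11,0.0015,0,0.14,0,0,0.11,0.0015,0,0.16,0,0,0.11,0.0015,0,0.16,0,0,0.11,0.0015,0,0.16,0,0,0.11]

```text
t: 24.6
tool_pos: [0.645, -0.004, 0.1063]
tool_rot: [3.141, -0.07, 0.002]
contact_force: [-0.1, 0.1, -0.1]
opening: 0.0853
grip_force: 0.0
```

apply_moves:
  rows: [0,0,0,0,0,0,0,0,0,0,0,0,0,0,0,0,0,0,0,0,0,0,0,0,0,0,0,0,0,0,0,0,0,0,0,0,0,0,0,0,0,0]
  grip: 0
  grip_force: 80

```text
t: 25.3
tool_pos: [0.6458, -0.0039, 0.1077]
tool_rot: [3.141, -0.071, 0.006]
contact_force: [-0.1, 1.2, 6.0]
opening: 0.0577
grip_force: 87.2
```

apply_moves:
  rows: [0,0,-0.02,0,0,0,0,0,-0.05,0,0,0,0,0,-0.1,0,0,0,0,0,-0.15,0,0,0,0,0,-0.2,0,0,0,0,0,-0.2,0,0,0,0,0,-0.2,0,0,0]

```text
t: 26.0
tool_pos: [0.6442, -0.004, 0.2256]
tool_rot: [3.141, -0.071, 0.001]
contact_force: [-0.8, -0.6, -6.4]
opening: 0.0579
grip_force: 87.1
```

Run:
```python
from h import *
V=np.array([-U[1],U[0]])
p=MID+.038*U+.001*V; o=ctrl.get_obs();R=Ro.from_rotvec(o['tool_rot']).as_matrix();print(np.degrees(np.arctan2(R[1,1],R[0,1])),p,go([*p,.22],7.32))
```

```text
-92.5897029940467 [0.4531 0.0878] [-0.3251 -0.1384  0.009   0.0005 -0.0002 -1.1101]
```

apply_moves:
  rows: [-0.03,-0.013,0.008,0,0,-0.06,-0.06,-0.026,0.008,0,0,-0.15,-0.1,-0.042,0.008,0,0,-0.24,-0.14,-0.06,0.008,0,0,-0.33,-0.18,-0.077,0.008,0,0,-0.42,-0.22,-0.094,0.008,0,0,-0.51,-0.25,-0.106,0.008,0,0,-0.6,-0.28,-0.119,0.008,0,0,-0.69,-0.3,-0.128,0.008,0,0,-0.78,-0.315,-0.134,0.008,0,0,-0.87,-0.325,-0.138,0.008,0,0,-0.95,-0.325,-0.138,0.008,0,0,-1,-0.325,-0.138,0.008,0,0,-1,-0.325,-0.138,0.008,0,0,-1]

```text
t: 27.4
tool_pos: [0.4522, 0.0875, 0.2185]
tool_rot: [-2.271, -2.167, 0.004]
contact_force: [-0.5, 0.5, -6.4]
opening: 0.0584
grip_force: 86.9
```

Run:
```python
from fit import *
import pickle
V=np.array([-U[1],U[0]])
im=shot('w11')
p=MID+.038*U+.001*V; print(go([*p,.1225],7.32))
```

```text
[ 0.0006  0.0013  0.1608 -0.0017  0.     -0.111 ]
```

View pics/w11.png

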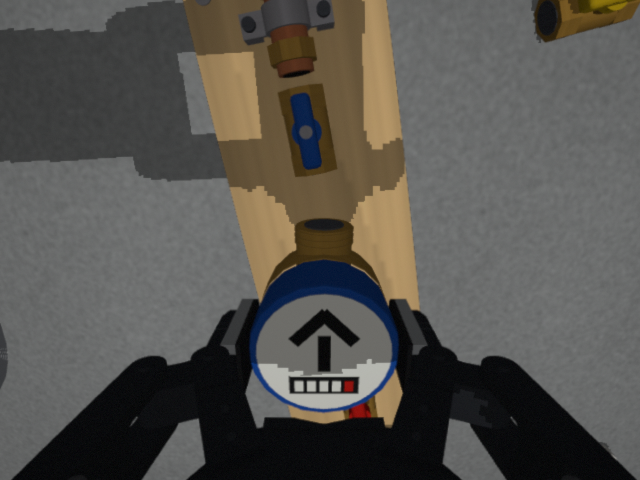

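The meter is held straight, with the arrow pointing up the run at (324,330). Finishing the turn and lowering gently.

apply_moves:
  rows: [0,0.001,0,0,0,-0.06,0,0.001,0,0,0,-0.111,0,0.001,0,0,0,-0.111,0,0.001,0.03,0,0,-0.111,0,0.001,0.06,0,0,-0.111,0,0.001,0.09,0,0,-0.111,0,0.001,0.12,0,0,-0.111,0,0.001,0.14,0,0,-0.111,0,0.001,0.15,0,0,-0.111,0,0.001,0.155,0,0,-0.111,0,0.001,0.159,0,0,-0.111,0,0.001,0.159,0,0,-0.111,0,0.001,0.159,0,0,-0.111,0,0.001,0.159,0,0,-0.111]

```text
t: 28.85
tool_pos: [0.4543, 0.0875, 0.1258]
tool_rot: [2.073, 2.359, 0.001]
contact_force: [-0.8, -1.4, -5.0]
opening: 0.0581
grip_force: 87.0
```

Run:
```python
from h import *
V=np.array([-U[1],U[0]])
p=MID+.038*U+.001*V; print(go([*p,.1215],7.32),ctrl.get_obs()['contact_force'])
```

```text
[ 0.0006 -0.0019  0.0071  0.0008  0.0001  0.0008] [-0.7683 -1.3783 -5.0388]
```

apply_moves:
  rows: [0,-0.001,0.002,0,0,0,0,-0.001,0.003,0,0,0,0,-0.001,0.003,0,0,0,0,-0.001,0.003,0,0,0]

```text
t: 29.25
tool_pos: [0.4532, 0.0875, 0.1233]
tool_rot: [-2.073, -2.36, 0.0]
contact_force: [-0.6, 0.8, -5.2]
opening: 0.058
grip_force: 87.0
```

apply_moves:
  rows: [0,0,0.0015,0,0,0,0,0,0.0025,0,0,0,0,0,0.0025,0,0,0,0,0,0.0025,0,0,0]

```text
t: 29.65
tool_pos: [0.4535, 0.0874, 0.1227]
tool_rot: [2.073, 2.36, -0.0]
contact_force: [-5.0, -0.8, 6.1]
opening: 0.0578
grip_force: 87.7
```

Contact is made: the force went from −5 to +6 N. Releasing.

apply_moves:
  rows: [0,0,-0.001,0,0,0,0,0,-0.001,0,0,0,0,0,-0.001,0,0,0,0,0,-0.001,0,0,0,0,0,-0.001,0,0,0,0,0,-0.001,0,0,0,0,0,-0.001,0,0,0]
  grip: 1

```text
t: 30.35
tool_pos: [0.4533, 0.0874, 0.1224]
tool_rot: [2.073, 2.36, 0.0]
contact_force: [0.4, 0.3, -0.7]
opening: 0.085
grip_force: 0.0
```

apply_moves:
  rows: [0,0,-0.05,0,0,0,0,0,-0.1,0,0,0,0,0,-0.18,0,0,0,0,0,-0.25,0,0,0,0,0,-0.3,0,0,0,0,0,-0.3,0,0,0]

```text
t: 30.95
tool_pos: [0.4553, 0.0876, 0.3086]
tool_rot: [2.068, 2.354, 0.012]
contact_force: [0.8, 0.7, 0.4]
opening: 0.0854
grip_force: 0.0
```

Run:
```python
from h import *
print(go([.56,.05,.33],97))
```

```text
[-0.0846  0.1653 -0.0337  0.0048  0.0059 -0.9955]
```

apply_moves:
  rows: [-0.08,0.1,-0.033,0,0,-0.995,-0.08,0.1,-0.033,0,0,-0.995,-0.08,0.1,-0.033,0,0,-0.995,-0.08,0.1,-0.033,0,0,-0.995,-0.08,0.1,-0.033,0,0,-0.995,-0.08,0.1,-0.033,0,0,-0.995,-0.08,0.1,-0.033,0,0,-0.995,-0.08,0.1,-0.033,0,0,-0.995,-0.08,0.1,-0.033,0,0,-0.995,-0.08,0.1,-0.033,0,0,-0.995,-0.08,0.1,-0.033,0,0,-0.995,-0.08,0.1,-0.033,0,0,-0.995,-0.08,0.1,-0.033,0,0,-0.995,-0.08,0.1,-0.033,0,0,-0.995]

```text
t: 32.35
tool_pos: [0.5188, 0.0476, 0.3217]
tool_rot: [0.189, -3.135, -0.0]
contact_force: [-0.0, -0.3, 0.1]
opening: 0.0854
grip_force: 0.0
```

Run:
```python
from fit import *
import pickle
im=shot('w12'); m,dd=pickle.load(open('w12.pkl','rb')); P,_=cloud(m,dd)
V=np.array([-U[1],U[0]])
d=P[:,:2]-MID; s=d@U*1000; v=d@V*1000
for lab,a,b in(("supply",-230,-151),("red",-151,-83),("strainer",-83,-7),("meter",-7,83),("blue",83,151),("house",151,230)):
    k=(s>a)&(s<b)&(abs(v)<9)&(P[:,2]>.022)
    k2=(s>a)&(s<b)&(abs(v)<22)&(P[:,2]>.036)&(P[:,2]<.049)
    n=(s>a)&(s<b)&(abs(v)<22)&(P[:,2]>.058)
    print(lab,np.percentile(s[k],[.3,99.7]).round(1),np.percentile(v[k2],[1,99]).round(1), np.r_[np.percentile(v[n],[1,99]),np.percentile(s[n],[1,99])].round(1) if n.sum()>9 else '')
cv2.imwrite('pics/w12b.png',cv2.resize(im,None,fx=1.25,fy=1.25,interpolation=cv2.INTER_CUBIC))
```

```text
supply [-226.2 -155.2] [-15.2  14.4] 
red [-146.1  -87.8] [-17.7  12.8] [ -10.9    5.9 -139.1  -94.8]
strainer [-79.4 -13.2] [-21.1  14.8] 
meter [-6.4 72.5] [-12.6  16.2] [-21.7  21.9   4.7  60.9]
blue [ 86.2 144. ] [-15.9  13.7] [ -9.7   7.8  93.5 137.3]
house [154.2 225.4] [-14.6  15. ]
```

View pics/w12b.png

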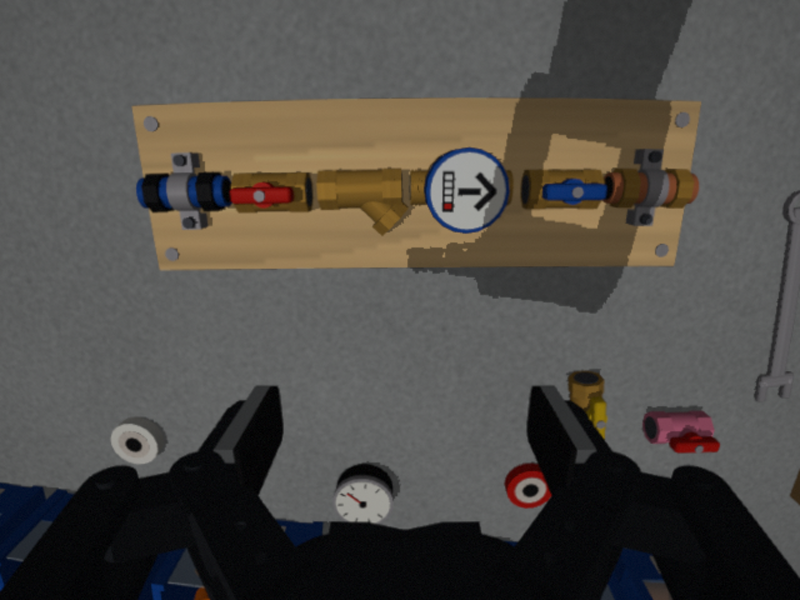

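Everything is in order: red valve at (262,195), strainer at (360,190) with the leg toward the flow, meter arrow pointing right, blue valve at (575,190). The strainer–meter gap is about 7 mm and the meter–blue gap about 13.5 mm, and the red valve is 2 mm off across. I'll shift the meter first.

Run:
```python
from fit import *
import pickle
m,dd=pickle.load(open('w12.pkl','rb')); P,_=cloud(m,dd)
V=np.array([-U[1],U[0]])
r=rect(P,MID+.035*U,.06,.072,.09); q=np.array(r[1][:2])/1000-MID; print(r,q@U,q@V)
d=P[:,:2]-MID; s=d@U*1000; v=d@V*1000
for lo,hi in((.03,.036),(.036,.042),(.042,.049)):
  for a,b,c in((-40,-7,'str end'),(-7,20,'meter in'),(60,83,'meter out'),(83,100,'blue in')):
    k=(s>a)&(s<b)&(abs(v)<9)&(P[:,2]>lo)&(P[:,2]<hi)
    if k.sum()>5: print(lo,c,np.percentile(s[k],[1,99]).round(1),k.sum())
print(go([.4533,.0874,.23],7.3))
```

```text
(3591, array([454.6,  83.5,  58.9,  58.4,  34.5]), np.float64(79.6)) 0.033576472541098676 2.217423836012995e-05
0.03 blue in [86.2 87.4] 29
0.036 str end [-27.7 -13.2] 10
0.036 blue in [86.2 98.1] 53
0.042 str end [-39.6 -13.3] 516
0.042 meter in [-6.4  4.4] 216
0.042 meter out [69.6 73.3] 60
0.042 blue in [87.  99.4] 214
[ 0.1004  0.079   0.1531 -0.0002 -0.0003  0.9956]
```

apply_moves:
  rows: [0.1,0.079,0.1,0,0,0.995,0.1,0.079,0.153,0,0,0.995,0.1,0.079,0.153,0,0,0.995,0.1,0.079,0.153,0,0,0.995,0.1,0.079,0.153,0,0,0.995,0.1,0.079,0.153,0,0,0.995,0.1,0.079,0.153,0,0,0.995,0.1,0.079,0.153,0,0,0.995,0.1,0.079,0.153,0,0,0.995,0.1,0.079,0.153,0,0,0.995,0.1,0.079,0.153,0,0,0.995,0.1,0.079,0.153,0,0,0.995,0.1,0.079,0.153,0,0,0.995,0.1,0.079,0.153,0,0,0.995]

```text
t: 33.8
tool_pos: [0.4537, 0.0874, 0.2304]
tool_rot: [2.072, 2.361, 0.0]
contact_force: [0.2, 0.6, -0.1]
opening: 0.0857
grip_force: 0.0
```

Run:
```python
from h import *
o=ctrl.get_obs();print(o['tool_pos'],go([.4533,.0868,.1225],7.3))
```

```text
[0.4537 0.0874 0.2304] [-0.0009 -0.0007  0.1799  0.      0.      0.0016]
```

Down, grip, lift about 4 mm, shift +3 mm along the run (tool +x), lower and release.

apply_moves:
  rows: [0,-0.001,0.06,0,0,0,0,-0.001,0.12,0,0,0,0,-0.001,0.16,0,0,0,0,-0.001,0.18,0,0,0,0,-0.001,0.18,0,0,0,0,-0.001,0.18,0,0,0]

```text
t: 34.4
tool_pos: [0.4538, 0.0873, 0.1235]
tool_rot: [2.072, 2.36, 0.002]
contact_force: [0.3, 0.3, 0.2]
opening: 0.0854
grip_force: 0.0
```

apply_moves:
  rows: [0,0,0,0,0,0,0,0,0,0,0,0,0,0,0,0,0,0,0,0,0,0,0,0,0,0,0,0,0,0,0,0,0,0,0,0,0,0,0,0,0,0]
  grip: 0
  grip_force: 80

```text
t: 35.1
tool_pos: [0.4541, 0.0873, 0.1246]
tool_rot: [2.072, 2.359, 0.002]
contact_force: [-1.9, -0.5, 6.5]
opening: 0.0578
grip_force: 85.4
```

apply_moves:
  rows: [0,0,-0.006,0,0,0,0,0,-0.006,0,0,0,0.003,0,-0.006,0,0,0,0.005,0,-0.006,0,0,0,0.005,0,-0.006,0,0,0,0.005,0,-0.006,0,0,0,0.005,0,-0.003,0,0,0,0.005,0,0,0,0,0,0.005,0,0,0,0,0,0.005,0,0,0,0,0]

```text
t: 36.1
tool_pos: [0.4531, 0.0903, 0.1247]
tool_rot: [-2.073, -2.36, 0.002]
contact_force: [-8.7, -0.4, 9.8]
opening: 0.0573
grip_force: 87.8
```

apply_moves:
  rows: [0,0,0,0,0,0,0,0,0,0,0,0,0,0,0,0,0,0,0,0,0,0,0,0,0,0,0,0,0,0]
  grip: 1

```text
t: 36.6
tool_pos: [0.4527, 0.0903, 0.1224]
tool_rot: [2.073, 2.36, 0.0]
contact_force: [0.5, 0.2, 0.3]
opening: 0.0855
grip_force: 0.0
```

apply_moves:
  rows: [0,0,-0.05,0,0,0,0,0,-0.1,0,0,0,0,0,-0.16,0,0,0,0,0,-0.18,0,0,0,0,0,-0.18,0,0,0,0,0,-0.18,0,0,0]

```text
t: 37.2
tool_pos: [0.4521, 0.0902, 0.229]
tool_rot: [-2.073, -2.359, 0.002]
contact_force: [-0.3, -0.8, -0.8]
opening: 0.0855
grip_force: 0.0
```

Run:
```python
from h import *
print(ctrl.get_obs()['tool_pos'],go([.4735,-.0656,.22],7.3),go([.4735,-.0656,.1225],7.3))
```

```text
[0.4521 0.0902 0.229 ] [-0.2622  0.0019  0.015  -0.0011 -0.0001  0.0011] [-0.2622  0.0022  0.1775 -0.0011 -0.0001  0.0011]
```

Now the red valve: move over it, grip, nudge about 2 mm toward the base.

apply_moves:
  rows: [-0.08,0.002,0.015,0,0,0,-0.16,0.002,0.015,0,0,0,-0.24,0.002,0.015,0,0,0,-0.262,0.002,0.015,0,0,0,-0.262,0.002,0.06,0,0,0,-0.262,0.002,0.12,0,0,0,-0.262,0.002,0.16,0,0,0,-0.262,0.002,0.177,0,0,0,-0.262,0.002,0.177,0,0,0,-0.262,0.002,0.177,0,0,0]

```text
t: 38.2
tool_pos: [0.4744, -0.0653, 0.1246]
tool_rot: [2.073, 2.36, 0.0]
contact_force: [0.3, 0.4, 0.3]
opening: 0.0855
grip_force: 0.0
```

apply_moves:
  rows: [0,0,0,0,0,0,0,0,0,0,0,0,0,0,0,0,0,0,0,0,0,0,0,0,0,0,0,0,0,0,0,0,0,0,0,0,0,0,0,0,0,0,0,0,0,0,0,0,0,0,0,0,0,0]
  grip: 0
  grip_force: 50

```text
t: 39.1
tool_pos: [0.4745, -0.0655, 0.1248]
tool_rot: [2.073, 2.36, 0.001]
contact_force: [-0.4, 0.4, 6.0]
opening: 0.0157
grip_force: 48.9
```

apply_moves:
  rows: [0,0,-0.005,0,0,0,0,0,-0.005,0,0,0,0,-0.003,-0.005,0,0,0,0,-0.003,-0.005,0,0,0,0,-0.003,-0.003,0,0,0,0,-0.003,0,0,0,0,0,-0.003,0,0,0,0]

```text
t: 39.8
tool_pos: [0.4726, -0.0657, 0.1248]
tool_rot: [-2.073, -2.36, -0.0]
contact_force: [-1.9, 0.6, 3.5]
opening: 0.0159
grip_force: 49.4
```

apply_moves:
  rows: [0,0,0,0,0,0,0,0,0,0,0,0,0,0,0,0,0,0,0,0,0,0,0,0,0,0,0,0,0,0,0,0,0,0,0,0]
  grip: 0.6

```text
t: 40.4
tool_pos: [0.4723, -0.0657, 0.1242]
tool_rot: [2.073, 2.36, -0.0]
contact_force: [-0.3, 0.0, -0.1]
opening: 0.0514
grip_force: 0.0
```

apply_moves:
  rows: [0,0,-0.05,0,0,0,0,0,-0.1,0,0,0,0,0,-0.18,0,0,0,0,0,-0.25,0,0,0,0,0,-0.33,0,0,0,0,0,-0.33,0,0,0,0,0,-0.33,0,0,0]
  grip: 1

```text
t: 41.1
tool_pos: [0.4729, -0.0658, 0.324]
tool_rot: [2.071, 2.358, 0.002]
contact_force: [-0.0, -0.2, -0.8]
opening: 0.0856
grip_force: 0.0
```

Run:
```python
from h import *
print(ctrl.get_obs()['tool_pos'],go([.52,.05,.33],97),go([.52,.05,.32],90))
```

```text
[ 0.4729 -0.0658  0.324 ] [ 0.1813  0.1028 -0.0099  0.001   0.0025 -0.9955] [ 0.1813  0.1028  0.0068  0.0011  0.0024 -0.9177]
```

apply_moves:
  rows: [0.181,0.103,-0.01,0,0,-0.995,0.181,0.103,-0.01,0,0,-0.995,0.181,0.103,-0.01,0,0,-0.995,0.181,0.103,-0.01,0,0,-0.995,0.181,0.103,-0.01,0,0,-0.995,0.181,0.103,-0.01,0,0,-0.995,0.181,0.103,-0.01,0,0,-0.995,0.181,0.103,-0.01,0,0,-0.995,0.181,0.103,-0.01,0,0,-0.995,0.181,0.103,-0.01,0,0,-0.995,0.181,0.103,-0.01,0,0,-0.995,0.181,0.103,-0.01,0,0,-0.995,0.181,0.103,-0.01,0,0,-0.995,0.181,0.103,-0.01,0,0,-0.995]

```text
t: 42.5
tool_pos: [0.5194, 0.05, 0.3272]
tool_rot: [0.189, -3.134, -0.0]
contact_force: [0.2, 0.3, -0.8]
opening: 0.0855
grip_force: 0.0
```

Run:
```python
from fit import *
import pickle
im=shot('w13'); m,dd=pickle.load(open('w13.pkl','rb')); P,_=cloud(m,dd)
V=np.array([-U[1],U[0]])
d=P[:,:2]-MID; s=d@U*1000; v=d@V*1000
for lab,a,b in(("supply",-230,-151),("red",-151,-83),("strainer",-83,-9.5),("meter",-9.5,81),("blue",81,151),("house",151,230)):
    k=(s>a)&(s<b)&(abs(v)<9)&(P[:,2]>.022)
    k2=(s>a)&(s<b)&(abs(v)<22)&(P[:,2]>.036)&(P[:,2]<.049)
    print(lab,np.percentile(s[k],[.3,99.7]).round(1),np.percentile(v[k2],[1,99]).round(1), rect(P[(s>a)&(s<b)],MID+U*(a+b)/2000,.06,.058,.09))
im=im[60:260,60:600]
cv2.imwrite('pics/w13b.png',cv2.resize(im,None,fx=1.48,fy=1.48,interpolation=cv2.INTER_CUBIC))
```

```text
supply [-226.1 -155.4] [-15.   14.5] None
red [-146.4  -87.8] [-15.9  14.9] (728, array([474.6, -65.8,  45.6,  18.7, -83.1]), np.float64(67.1))
strainer [-79.5 -12.9] [-21.1  14.2] None
meter [-4. 76.] [-12.6  14.9] (3514, array([453.9,  86.5,  59. ,  58.3,  52.7]), np.float64(79.7))
blue [ 86.2 144.8] [-16.   13.9] (751, array([445.6, 165.3,  45.8,  18.8, -82.5]), np.float64(66.6))
house [154.1 225.7] [-14.8  14.7] None
```

View pics/w13b.png

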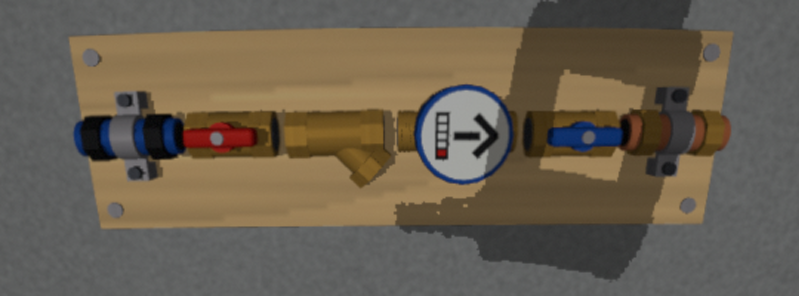

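The run is in order and in line, the arrow and strainer leg point with the flow, and the measured gaps are 9.0, 8.3, 8.9, 10.2 and 9.3 mm. Handing in.

```bash
python3 -c "
from station import ctrl
print(ctrl.finish_job())"
```

```text
the job is handed in; nothing more can be done
None
```

The water meter set is laid out on the board in flow order, in line with the pipes, with measured gaps of 8–10 mm at all five joints; I handed it in at about 43 s and have had no verdict back.

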